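# Take the dip basket off its drain stand and stand it in the beaker

## Robot

A 6-joint arm with a two-finger parallel gripper is mounted at the origin on the work surface; the furniture and walls round the work are solid. World frame = base frame: x ahead of the robot, y to its left, z up, the work surface at z = 0. Lengths are in m, angles in rad, forces in N, time in s.
With the tool pointing down it reaches from about 0.3 to 0.85 m from the base axis. Payload 4.2 kg.
Tool frame: the origin (TCP) lies on the mounting face of the last link; the fingertips stand 191 mm ahead of it and the grasp point (between the pads) lies 172 mm ahead of it; z points along the fingers, y is the line along which they close (so a half turn about z gives the same grasp; the last joint's range is limited). The gripper opens to 91 mm and grips with 3 to 60 N. Pads are 32 mm wide; open, the fingers measure 118 mm over their backs; the gripper's body (76 mm by 178 mm) begins 60 mm behind the grasp point.
Start: joints at [1.287, 0.32, 1.565, -0, 1.257, -0.02], TCP at [0.15, 0.555, 0.405] pointing down, gripper open.
Joint ranges: [-3.11, 3.11], [-0.84, 2.01], [0.21, 2.61], [-1.34, 4.49], [0.05, 2.63], [-2.56, 2.56]. Speed limits (rad/s): [2.57, 2.57, 3.14, 3.14, 3.14, 3.14].

## Interface

Orientations are given as a rotation vector (axis times angle).
In Python, from cell import manip gives the robot as it stands. The module is installed in compiled form; this text tells all that it offers.
- The arm moves only by the tool send_rows, never from a script. Its argument "plan" is a list that holds one entry, the list of rows, each a list of 7 numbers: the opening, from 0 (shut) to 1 (fully open), then the shift along the tool's x, y, z in m, then the turn, a rotation vector about the tool's x, y, z in rad. In form: [[[jaw, x, y, z, wx, wy, wz], ...]]. A call has 1 to 5 rows; each row is the pose to reach, as a shift and turn from the pose commanded when the call began, along the tool's axes at that moment; what a row does not reach only later rows make up. A row lasts 1/10 s, in which the tool goes at most 50 mm and 8.59 degrees, less where a joint would pass 70% of its speed; a pose out of reach is approached as far as the arm can. A call with a gripper value outside its range is refused whole. The fingers move at their own pace and stop on an object; "grip_force" is the grip in N (left out, the last holds). Time passes only in rows, so rows that repeat a pose let the fingers close. It gives the time, the measured TCP pose, the force, the opening and the grip force at its end, in the units of the state.
- manip.observe(): the state, without advancing time (a new reading comes with each control period).
- manip.read_camera(name): name is "scene" or "side" or "wrist"; returns the picture (480x640x3 uint8, red, green, blue); there is no depth.
- manip.calibration(name): a dict with "fov_y" (degrees; the focal length in pixels is half the picture's height over the tangent of half this angle, whatever the lens; pixels are square), "cx", "cy" (the principal point, pixels), "D" ([k1, k2, p1, p2, k3] as OpenCV has them; the pictures are not rectified), "extrinsics" (4x4, takes a point from world to camera coordinates). Camera axes: x right, y down, z forward; pixel columns grow to the right and rows downward; lengths in m; the calibration is good to about 2 mm. A picture is of the moment at which its call begins: read the wrist's pose just before it. calibration takes no time and is no camera call; for the wrist camera it gives the pose at the moment of the call.
- manip.hand_in(): hands the job in; it is judged then, once.
Trained networks look in the newest picture that a camera, given by its name, has taken for a name from the list of things; names that differ only in an ending like _2 or _b are one class to them, and where a whole thing is asked for, a point or a joint stands for the part that bears it (a point fixed in the world has none). Each returns a list of dicts, best first, with "confidence" (0 to 1); they miss things now and then, are a little off and sometimes report something else, mostly with a low value. They report only what shows in the picture. A call takes as long as a camera call.
- manip.search_frame(target, camera): "uv" ([column, row] in pixels, amid what is visible of it).
The state is a dict: "clock": time; "joint_positions": joint angles; "joint_vel": joint speeds; "effort": joint torques, N m; "tool_pos": TCP position; "tool_rot": TCP orientation; "contact_force": force on the tool from outside, world axes, zero at the start; "moment": the same for the moment, N m; "gripper_width": opening from 0.0 (shut) to 1.0 (fully open); "finger_force": force on a finger pad.
Only numpy, scipy, OpenCV 4.12 (cv2) and the standard library are available. Lean on these libraries where they do the work, as an engineer would, in place of code of your own. Each camera call takes 0.05 s, during which the arm holds its last target. There are 200 camera calls.

## Task

Flip the orange spring keeper of the drain stand over backwards until it snaps to its far stop, then lift the little wire dip basket up and off its two-pronged hook. Lower the basket into the glass beaker, let go only when it rests on the beaker's floor, and leave it standing there upright, without tipping the beaker or shoving it or the things around it out of place.

Things in the scene. Friction and masses are not known exactly. Their poses are not given: they have to be found in the camera images.
- drain_stand: Fixed stand: grey base plate 150 x 110 x 10 mm, aluminium upright at its rear (front face at x = +33 mm), two steel prongs at y = -13 and +13 mm, 8 mm thick, tops at z = 160 mm. Origin on the bench right under the place where the basket hangs (give or take 6 mm in x); x points from the prong tips back to the upright, y along the basket's crossbar, z up.
- prong_tips (a point): Point midway between the upturned prong tips, at their top: stand frame x = -26 mm, z = 174 mm. The basket's crossbar lies on the prongs behind them and must rise 14 mm (better 20 or more), then move at least 50 mm towards -x of the stand before it may go straight up (the cage does not pass between the prongs).
- keeper (a joint): Angle (rad) of the orange flap. 0: front stop, leaning 32 deg from upright towards the stand's -x, over the basket's handle. 1.61: rear stop, leaning 60 deg towards +x. 0.56: upright, the snap point; a spring drives it from there to the nearer stop and holds it (1 to 2 N at the tip starts it). Flip it by pushing its free end towards +x of the stand.
- keeper_tip (a point): Middle of the flap's free edge, 85 mm from its hinge, which lies along the stand's y at x = +42, z = 178 mm in the stand's frame. Flap 4 mm thick, 30 mm wide (36 at the tip). In the stand's frame the tip is at x = -3, z = 250 mm at the front stop, z = 263 mm upright. The basket's handle top below it is at z = 216 mm.
- basket_grip (a point): Centre of the basket's blue handle, an upright block 16 x 16 x 48 mm; z up, y along the steel crossbar (12 x 54 x 8 mm) whose top is 24 mm and underside 32 mm below this point. The crossbar rests on the prongs, the thin stem hangs between them; this point is then at z = 192 mm. Grip it across y: the upright is close behind it in x. Basket about 90 g.
- basket_foot (a point): Centre of the underside of the basket's round wire cage (34 mm diameter, 45 mm high, solid to the touch), 150 mm straight below the handle's centre.
- beaker: Loose 250 ml glass beaker, 73 mm across at the rim, 92 mm high, open at the top, about 0.15 kg; origin at the centre of its underside, z up. Floor 2 mm thick; clear width inside about 50 mm.
- bottle_blue: Bystander: small bottle with blue cap, 48 mm across, 102 mm high, origin at the centre of its underside. It stands beside the room's tall upright partition (1.1 m high), whose right face lies along x at y = -0.057 m from x = 0.37 m on; the work is all to the right of it.
- petri_dish: Bystander: flat round petri dish, 90 mm across, 16 mm high, origin at the centre of its underside.
- timer: Bystander: white bench timer, 72 x 64 x 22 mm, origin at the centre of its underside.

How it is judged:
On the way, in this order (a step that is already met when the one before it is completed fails the run):
1. the keeper is flipped to its rear stop while the basket still hangs on the prongs (value of joint keeper above 1.5 rad and distance of basket_grip from where it was at the start of the episode below 0.03 m and contact force between basket and drain_stand above 0.2 N), for 0.2 s.
2. the basket is lifted off the prongs and carried clear of them, gripped and upright (horizontal distance between basket_grip and drain_stand above 0.05 m and contact force between basket and the fingers above 0.5 N and angle between basket_grip's own z axis and vertical below 0.5 rad), for 0.1 s.
3. the basket is lowered, still gripped, to the floor of the beaker (its foot within 15 mm of the beaker's underside plane) (z of basket_foot in the frame of beaker below 0.015 m and horizontal distance between basket_foot and beaker below 0.02 m and contact force between basket and the fingers above 0.5 N), for 0.1 s.
At the end, for the whole second after the job is handed in: The keeper is at its rear stop (over 1.5 rad); the basket stands released and at rest in the beaker, its foot on the beaker's floor (within 12 mm above the beaker's underside and 20 mm of its axis), tilted less than 0.3 rad; the beaker stands upright (within 0.1 rad) on the bench (value of joint keeper above 1.5 rad and z of basket_foot in the frame of beaker below 0.012 m and horizontal distance between basket_foot and beaker below 0.02 m and angle between basket_grip's own z axis and vertical below 0.3 rad and angle between beaker's own z axis and vertical below 0.1 rad and height (world z) of beaker below 0.01 m and linear speed of basket below 0.02 m/s and contact force between basket and the fingers below 0.05 N); the robot touches nothing.
It fails at once if the beaker is tipped by more than 0.3 rad (angle between beaker's own z axis and vertical above 0.3 rad).
It fails at once if the beaker is shoved more than 40 mm from its place (distance of beaker from where it was at the start of the episode above 0.04 m).
It fails at once if a bystander (bottle, petri dish or timer) is moved more than 30 mm (distance of any of bottle_blue, petri_dish, timer from where it was at the start of the episode above 0.03 m).
It also fails if it takes over 54 s, if anything falls off the work surface, if the arm or the gripper's body presses on something with over 40 N, if the wrist force passes 120 N, or if a joint passes its speed limit or range.

## Working session

There is one attempt and no reset: what is moved stays moved. The work goes in short steps, Python scripts to look and compute and a tool call to move; the robot and the scene stay as the last step left them, time stands still between calls to the robot, and variables do not carry over. Pictures are saved under pics/ and viewed, at most 10 in all, crops included, and the job is handed in when it is done.

Besides the shell and the picture viewer there is one more tool, called after ">>>" by a JSON object that holds its "fn" and its "kwargs", one argument or row to a line. send_rows: Moves the arm, as the interface text tells. Its arguments: {"type":"object","properties":{"plan":{"type":"array"},"grip_force":{"type":"number"}},"required":["plan"]}

```bash
mkdir -p pics; cat > h.py <<'E'
import numpy as np, cv2
from cell import manip
from scipy.spatial.transform import Rotation as R
def cal(n):
    c=manip.calibration(n); f=240/np.tan(np.radians(c["fov_y"])/2)
    return np.array([[f,0,c["cx"]],[0,f,c["cy"]],[0,0,1]]),np.array(c["D"],float),np.array(c["extrinsics"])
def ray(n,uv,c=None):
    K,D,E=c or cal(n)
    p=cv2.undistortPoints(np.array([[uv]],float),K,D)[0,0]
    d=E[:3,:3].T@np.r_[p,1]; return -E[:3,:3].T@E[:3,3], d/np.linalg.norm(d)
def atz(n,uv,z,c=None):
    o,d=ray(n,uv,c); return o+d*(z-o[2])/d[2]
def proj(n,P,c=None):
    K,D,E=c or cal(n)
    return cv2.projectPoints(np.array(P,float).reshape(-1,1,3),cv2.Rodrigues(E[:3,:3])[0],E[:3,3],K,D)[0][:,0]
def tri(rs):
    A=sum(np.eye(3)-np.outer(d,d) for o,d in rs); b=sum((np.eye(3)-np.outer(d,d))@o for o,d in rs)
    return np.linalg.solve(A,b)
def pic(n,fn): im=manip.read_camera(n); cv2.imwrite('pics/'+fn,im[:,:,::-1]); return im
E
python3 - <<'E'
from h import *
np.set_printoptions(precision=3,suppress=True)
s=manip.observe(); print(s["clock"],s["tool_pos"],s["tool_rot"],s["gripper_width"])
a=pic('scene','s0.png');b=pic('side','d0.png')
for n in ('scene','side'):
    print(n,ray(n,[320,240]))
    for t in ['drain_stand','keeper','basket_grip','beaker','bottle_blue','petri_dish','timer','keeper_tip','prong_tips']:
        r=manip.search_frame(t,n)
        print(t,[(np.round(x["uv"],1).tolist(),round(x["confidence"],2)) for x in r[:2]])
E
```

```text
0.0 [0.15  0.555 0.404] [-0.413 -3.114  0.003] 1.002749612326428
scene (array([ 0.305, -0.792,  0.845]), array([ 0.244,  0.588, -0.771]))
drain_stand [([335.3, 342.3], 0.78)]
keeper [([343.8, 284.9], 0.88), ([235.3, 353.1], 0.61)]
basket_grip [([330.0, 318.7], 0.79)]
beaker [([336.8, 252.3], 0.69), ([330.3, 320.2], 0.62)]
bottle_blue [([339.9, 283.7], 0.74), ([349.0, 199.0], 0.56)]
petri_dish [([238.6, 281.7], 0.68), ([336.5, 346.8], 0.19)]
timer [([343.7, 281.8], 0.69)]
keeper_tip []
prong_tips [([335.3, 342.4], 0.61)]
side (array([-0.184, -0.317,  0.917]), array([ 0.659,  0.051, -0.751]))
drain_stand [([399.8, 289.0], 0.75), ([402.5, 207.1], 0.33)]
keeper [([402.2, 207.5], 0.67), ([399.2, 244.6], 0.46)]
basket_grip [([399.0, 254.8], 0.83)]
beaker [([307.0, 238.4], 0.87)]
bottle_blue [([243.0, 207.7], 0.96)]
petri_dish [([281.6, 341.9], 0.59)]
timer [([363.6, 371.8], 0.79)]
keeper_tip [([404.4, 207.1], 0.74)]
prong_tips [([397.0, 288.4], 0.9)]
```

View pics/s0.png

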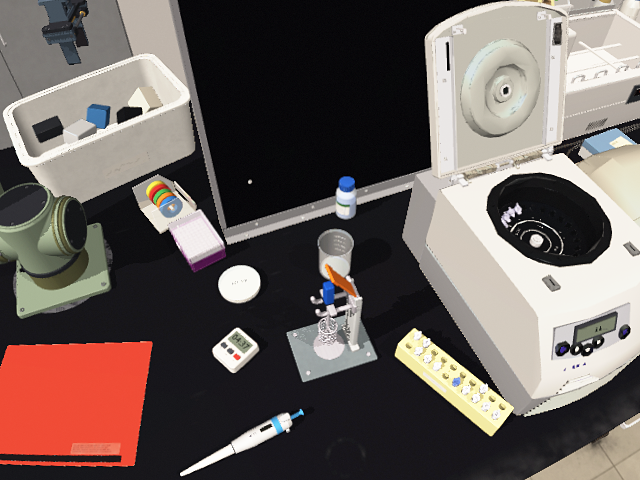

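View pics/d0.png

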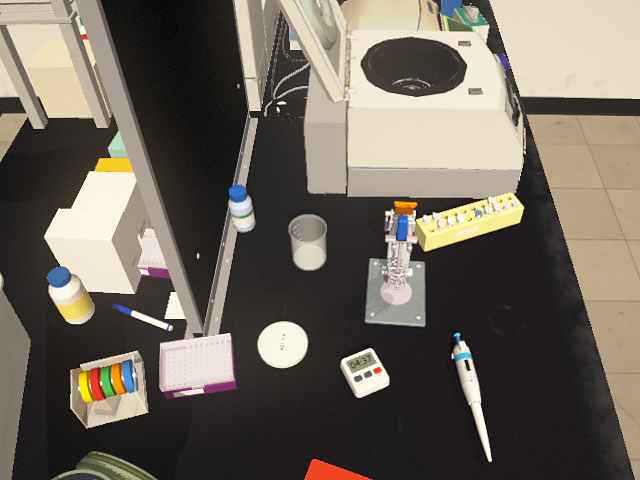

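The scene shows the stand at about (335,345), with the orange keeper at (342,280) and the blue handle at (328,293). The beaker is at (336,253), the bottle at (346,198), the petri dish at (239,283) and the timer at (236,349). In the side view the stand's base corners are about (370,259), (424,261), (426,325) and (365,324), and the prongs point towards the robot.

```bash
python3 - <<'E'
from h import *
np.set_printoptions(precision=3,suppress=True)
print("side corners",[atz('side',u,.01) for u in [(370,259),(424,261),(426,325),(365,324)]])
print("scene corners",[atz('scene',u,.01) for u in [(302,381),(377,356),(355,312),(287,330)]])
print("handle top",tri([ray('scene',(329,283)),ray('side',(403,219))]), "handle",tri([ray('scene',(328,293)),ray('side',(402,230))]))
print("keeper",tri([ray('scene',(342,280)),ray('side',(404.4,207))]))
print("beaker",tri([ray('scene',(336.8,252.3)),ray('side',(307,238.4))]))
print("bottle",atz('side',(240,192),.10),atz('scene',(347,183),.1))
print("beaker rim",atz('side',(308,228),.092),atz('scene',(335,242),.092))
print("petri",atz('side',(283,344),.016),"timer",atz('side',(364,372),.022))
print("rackyellow top",[atz('side',u,.05) for u in [(415,225),(420,248),(524,215),(515,195)]])
print("centrifuge front",[atz('side',u,.0) for u in [(308,190),(348,195),(521,195)]])
print("partition foot",[atz('side',u,.0) for u in [(205,333),(190,333),(257,118)]])
print("purple", [atz('side',u,.05) for u in [(162,342),(235,335),(233,380)]])
print(cal('wrist'))
E
```

```text
side corners [array([ 0.564, -0.357,  0.01 ]), array([ 0.561, -0.463,  0.01 ]), array([ 0.412, -0.456,  0.01 ]), array([ 0.412, -0.346,  0.01 ])]
scene corners [array([ 0.411, -0.452,  0.01 ]), array([ 0.56 , -0.459,  0.01 ]), array([ 0.562, -0.356,  0.01 ]), array([ 0.422, -0.342,  0.01 ])]
handle top [ 0.482 -0.401  0.216] handle [ 0.48  -0.402  0.19 ]
keeper [ 0.503 -0.405  0.22 ]
beaker [ 0.575 -0.234  0.056]
bottle [ 0.658 -0.097  0.1  ] [ 0.66  -0.095  0.1  ]
beaker rim [ 0.571 -0.237  0.092] [ 0.569 -0.235  0.092]
petri [ 0.363 -0.201  0.016] timer [ 0.308 -0.343  0.022]
rackyellow top [array([ 0.621, -0.446,  0.05 ]), array([ 0.56 , -0.451,  0.05 ]), array([ 0.652, -0.668,  0.05 ]), array([ 0.709, -0.66 ,  0.05 ])]
centrifuge front [array([ 0.769, -0.222, -0.   ]), array([ 0.755, -0.311,  0.   ]), array([ 0.761, -0.693,  0.   ])]
partition foot [array([ 0.392, -0.055,  0.   ]), array([ 0.391, -0.027,  0.   ]), array([ 1.031, -0.077,  0.   ])]
purple [array([0.341, 0.002, 0.05 ]), array([ 0.358, -0.122,  0.05 ]), array([ 0.273, -0.13 ,  0.05 ])]
(array([[377.564,   0.   , 311.031],
       [  0.   , 377.564, 241.719],
       [  0.   ,   0.   ,   1.   ]]), array([-0.065,  0.   ,  0.   ,  0.   ,  0.   ]), array([[ 0.26 ,  0.965,  0.001, -0.574],
       [ 0.935, -0.252,  0.248, -0.028],
       [ 0.24 , -0.064, -0.969,  0.391],
       [ 0.   ,  0.   ,  0.   ,  1.   ]]))
```

>>> {"fn": "send_rows", "kwargs": {
  "plan": [
    [[0,-0.006,-0.045,-0.008,0,0,-0.05],[0,-0.012,-0.09,-0.016,0,0,-0.1],[0,-0.018,-0.135,-0.024,0,0,-0.15],[0,-0.024,-0.18,-0.032,0,0,-0.2],[0,-0.03,-0.225,-0.04,0,0,-0.214]]
  ]
}}

```text
clock: 1.5
tool_pos: [0.1198, 0.3282, 0.445]
tool_rot: [0.076, 3.14, 0.0]
contact_force: [0.8, 0.7, 0.2]
gripper_width: 0.593
finger_force: 0.0
```

>>> {"fn": "send_rows", "kwargs": {
  "plan": [
    [[0,-0.024,-0.041,0,0,0,0],[0,-0.048,-0.082,0,0,0,0],[0,-0.072,-0.123,0,0,0,0],[0,-0.096,-0.164,0,0,0,0],[0,-0.12,-0.205,0,0,0,0]]
  ]
}}

```text
clock: 2.0
tool_pos: [0.2295, 0.1181, 0.4452]
tool_rot: [0.076, 3.138, 0.002]
contact_force: [0.9, 0.6, 0.2]
gripper_width: 0.154
finger_force: 0.0
```

>>> {"fn": "send_rows", "kwargs": {
  "plan": [
    [[0,-0.006,-0.048,0,0,0,0],[0,-0.012,-0.096,0,0,0,0],[0,-0.018,-0.144,0,0,0,0],[0,-0.024,-0.19,0,0,0,0],[0,-0.03,-0.237,0,0,0,0]]
  ]
}}

```text
clock: 2.5
tool_pos: [0.2463, -0.1104, 0.4452]
tool_rot: [0.078, 3.138, -0.001]
contact_force: [2.1, 0.1, 0.1]
gripper_width: 0.004
finger_force: 0.0
```

>>> {"fn": "send_rows", "kwargs": {
  "plan": [
    [[0,-0.026,-0.047,0,0,0,0],[0,-0.05,-0.094,0,0,0,0],[0,-0.077,-0.141,0,0,0,0],[0,-0.115,-0.175,0.01,0,0,0],[0,-0.145,-0.21,0.019,0,0,0]]
  ]
}}

```text
clock: 3.0
tool_pos: [0.3768, -0.3209, 0.4274]
tool_rot: [0.08, 3.139, -0.001]
contact_force: [-0.2, -0.2, -0.2]
gripper_width: 0.006
finger_force: 0.0
```

>>> {"fn": "send_rows", "kwargs": {
  "plan": [
    [[0,-0.01,-0.035,0,0,0,0],[0,-0.02,-0.07,0,0,0,0],[0,-0.02,-0.07,0,0,0,0]]
  ]
}}

```text
clock: 3.3
tool_pos: [0.3934, -0.3933, 0.4263]
tool_rot: [0.082, 3.14, -0.002]
contact_force: [-0.2, 0.6, -0.5]
gripper_width: 0.003
finger_force: 0.0
```

```bash
python3 - <<'E'
from h import *
np.set_printoptions(precision=4,suppress=True)
s=manip.observe(); p=s["tool_pos"]; r=R.from_rotvec(s["tool_rot"]); print(p,r.as_matrix(), s["gripper_width"])
print('tip',p+r.apply([0,0,.191]))
a=pic('scene','s1.png');b=pic('side','d1.png');
cv2.imwrite('pics/m1.png',np.hstack([cv2.resize(a[220:400,240:420],(400,400)),cv2.resize(b[170:350,310:490],(400,400))])[:,:,::-1])
u=[]
for n in('scene','side'):
  for t in('keeper','basket_grip','keeper_tip'): print(n,t,[(x["uv"],x["confidence"]) for x in manip.search_frame(t,n)[:2]])
E
```

```text
[ 0.3934 -0.3933  0.4263] [[-0.9986  0.0521 -0.    ]
 [ 0.0521  0.9986 -0.0013]
 [-0.0001 -0.0013 -1.    ]] 0.0028596734655666604
tip [ 0.3934 -0.3936  0.2353]
scene keeper [([338.7, 284.2], 0.6)]
scene basket_grip [([330.1, 320.4], 0.82), ([337.0, 344.8], 0.3)]
scene keeper_tip [([340.7, 279.0], 0.84)]
side keeper []
side basket_grip [([394.5, 272.8], 0.73)]
side keeper_tip []
```

View pics/m1.png

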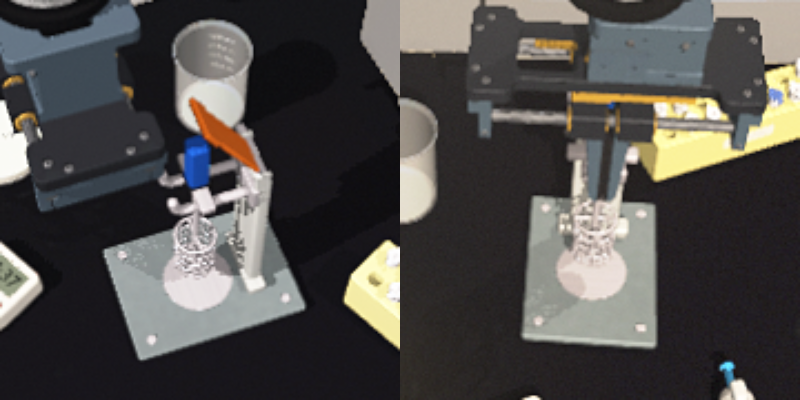

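The closed fingers are in line with the keeper. In the left crop the keeper's tip is at about (200,105) and the blue handle at (197,162). The keeper is still at its front stop, so I push now.

>>> {"fn": "send_rows", "kwargs": {
  "plan": [
    [[0,-0.03,-0.002,0,0,0,0],[0,-0.055,-0.004,0,0,0,0],[0,-0.08,-0.004,0,0,0,0],[0,-0.1,-0.004,0,0,0,0],[0,-0.115,-0.004,0,0,0,0]]
  ]
}}

```text
clock: 4.2
tool_pos: [0.5082, -0.3988, 0.4276]
tool_rot: [0.077, 3.14, -0.0]
contact_force: [-0.7, -0.1, -0.1]
gripper_width: 0.001
finger_force: 0.1
```

>>> {"fn": "send_rows", "kwargs": {
  "plan": [
    [[0,-0.015,0,0,0,0,0],[0,-0.025,0,0,0,0,0],[0,-0.025,0,0,0,0,0],[0,0.0,0,-0.03,0,0,0],[0,0.01,0,-0.07,0,0,0]]
  ]
}}

```text
clock: 4.7
tool_pos: [0.4955, -0.3986, 0.4958]
tool_rot: [-0.079, -3.134, -0.006]
contact_force: [0.6, -1.2, 1.1]
gripper_width: 0.006
finger_force: 0.0
```

```bash
python3 - <<'E'
from h import *
a=pic('scene','s2.png');b=pic('side','d2.png');
cv2.imwrite('pics/m2.png',np.hstack([cv2.resize(a[220:400,240:420],(400,400)),cv2.resize(b[170:350,310:490],(400,400))])[:,:,::-1])
E
```

```text
(no output)
```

View pics/m2.png

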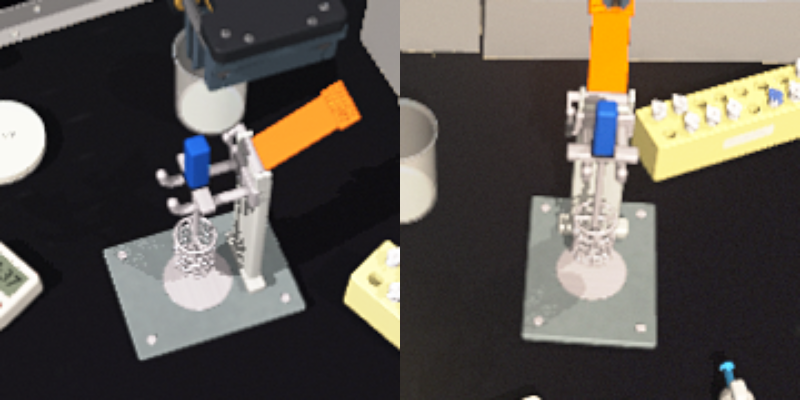

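The keeper now lies at its rear stop, with its orange flap running to (340,105) in the left crop. The basket still hangs, with the blue handle at (197,163) in the left crop and (605,130) in the right one.

>>> {"fn": "send_rows", "kwargs": {
  "plan": [
    [[0.8,0.015,-0.004,0,0,0,0],[0.8,0.015,-0.004,0,0,0,0],[0.8,0.015,-0.004,0,0,0,0],[0.8,0.015,-0.004,0.02,0,0,0],[0.8,0.015,-0.004,0.04,0,0,0]]
  ]
}}

```text
clock: 5.3
tool_pos: [0.4821, -0.4022, 0.4562]
tool_rot: [-0.078, -3.141, -0.001]
contact_force: [0.8, 0.6, 0.0]
gripper_width: 0.413
finger_force: 0.0
```

>>> {"fn": "send_rows", "kwargs": {
  "plan": [
    [[0.8,0,0,0,0,0,0],[0.8,0,0,0.02,0,0,0],[0.8,0,0,0.04,0,0,0],[0.8,0,0,0.06,0,0,0],[0.8,0,0,0.087,0,0,0]]
  ]
}}

```text
clock: 5.8
tool_pos: [0.4825, -0.4025, 0.3709]
tool_rot: [0.078, 3.138, -0.003]
contact_force: [0.7, 0.6, -0.1]
gripper_width: 0.798
finger_force: 0.0
```

>>> {"fn": "send_rows", "kwargs": {
  "plan": [
    [[0.3,0,0,0,0,0,0],[0.1,0,0,0,0,0,0],[0.1,0,0,0,0,0,0],[0.1,0,0,0,0,0,0],[0.1,0,0,0,0,0,0]]
  ],
  "grip_force": 15
}}

```text
clock: 6.3
tool_pos: [0.4821, -0.4023, 0.3716]
tool_rot: [0.078, 3.139, -0.002]
contact_force: [0.1, -0.6, -0.0]
gripper_width: 0.395
finger_force: 0.0
```

```bash
python3 - <<'E'
from h import *
s=manip.observe();print(s["tool_pos"],s["finger_force"],s["gripper_width"],s["contact_force"])
b=pic('side','d3.png'); a=pic('scene','s3.png')
cv2.imwrite('pics/m3.png',np.hstack([cv2.resize(a[220:400,240:420],(400,400)),cv2.resize(b[170:350,310:490],(400,400))])[:,:,::-1])
E
```

```text
[ 0.48213445 -0.40231143  0.37159718] 0.0 0.3951129633928818 [ 0.08658665 -0.63883418 -0.03113873]
```

View pics/m3.png

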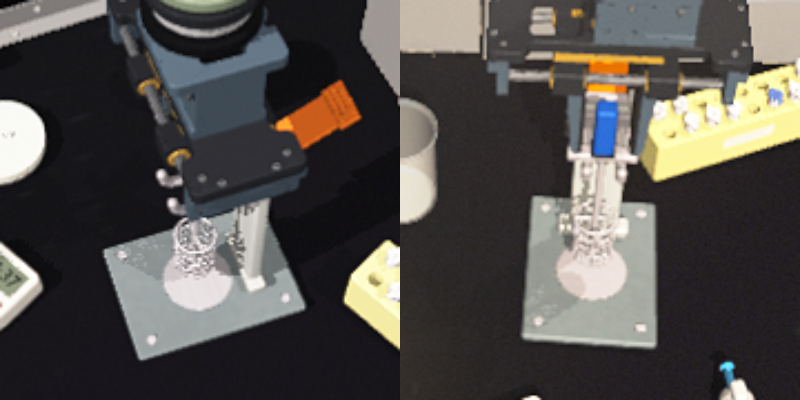

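The open fingers straddle the blue handle evenly in the right crop, with the fingers at about x=575 and 637 and the handle at 605. I close the grip.

>>> {"fn": "send_rows", "kwargs": {
  "plan": [
    [[0.05,0,0,0,0,0,0],[0.05,0,0,0,0,0,0],[0.05,0,0,0,0,0,0],[0.05,0,0,0,0,0,0],[0.05,0,0,0,0,0,0]]
  ],
  "grip_force": 15
}}

```text
clock: 6.9
tool_pos: [0.482, -0.4021, 0.3705]
tool_rot: [0.078, 3.14, 0.0]
contact_force: [-0.9, 1.2, 1.7]
gripper_width: 0.176
finger_force: 15.0
```

>>> {"fn": "send_rows", "kwargs": {
  "plan": [
    [[0.05,0,0,-0.01,0,0,0],[0.05,0,0,-0.02,0,0,0],[0.05,0,0,-0.03,0,0,0],[0.05,0,0,-0.03,0,0,0]]
  ]
}}

```text
clock: 7.3
tool_pos: [0.4823, -0.4025, 0.4027]
tool_rot: [0.078, 3.137, -0.004]
contact_force: [0.3, 0.8, -1.0]
gripper_width: 0.174
finger_force: 15.0
```

>>> {"fn": "send_rows", "kwargs": {
  "plan": [
    [[0.05,0.02,0,0,0,0,0],[0.05,0.04,0,0,0,0,0],[0.05,0.06,0,0,0,0,0],[0.05,0.08,0,0,0,0,0],[0.05,0.08,0,0,0,0,0]]
  ]
}}

```text
clock: 7.8
tool_pos: [0.4003, -0.398, 0.4006]
tool_rot: [-0.081, -3.139, -0.001]
contact_force: [0.9, -0.7, -0.6]
gripper_width: 0.178
finger_force: 15.0
```

```bash
python3 - <<'E'
from h import *
np.set_printoptions(precision=4,suppress=True)
s=manip.observe();print(s["tool_pos"],s["finger_force"],s["gripper_width"],s["contact_force"])
a=pic('scene','s4.png'); b=pic('side','d4.png')
cv2.imwrite('pics/m4.png',np.hstack([cv2.resize(a[200:400,220:420],(400,400)),cv2.resize(b[170:350,270:450],(400,400))])[:,:,::-1])
# beaker from colour-free search, 2nd measurement
for n in('scene','side'): print(n,[(x["uv"],x["confidence"]) for x in manip.search_frame('beaker',n)[:2]])
E
```

```text
[ 0.4003 -0.398   0.4006] 14.999822527170181 0.1779560242233011 [ 0.8921 -0.7173 -0.5792]
scene [([334.9, 251.8], 0.57)]
side [([308.7, 243.3], 0.77)]
```

View pics/m4.png

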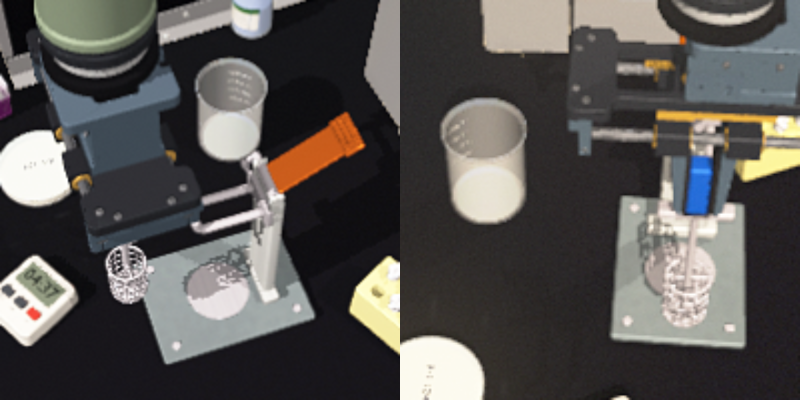

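The basket hangs gripped, upright and clear of the prongs: its cage is at (127,275) left and (687,285) right. The beaker's rim centre is at (231,88) left and (484,131) right, its floor at (231,133) and (488,194).

```bash
python3 - <<'E'
from h import *
np.set_printoptions(precision=4,suppress=True)
print('rim',atz('side',(307.8,229),.092),atz('scene',(335.5,244.5),.092))
print('floor',atz('side',(309.6,257.3),.003),atz('scene',(335.5,266.5),.003))
print('cage centre',tri([ray('scene',(220+63.5,200+137.5)),ray('side',(270+287*.45,170+288*.45))]))
E
```

```text
rim [ 0.5681 -0.237   0.092 ] [ 0.5677 -0.2409  0.092 ]
floor [ 0.5725 -0.2364  0.003 ] [ 0.574 -0.232  0.003]
cage centre [ 0.3995 -0.4016  0.102 ]
```

>>> {"fn": "send_rows", "kwargs": {
  "plan": [
    [[0.05,0,0,-0.02,0,0,0],[0.05,0,0,-0.045,0,0,0],[0.05,0,0,-0.07,0,0,0],[0.05,0,0,-0.09,0,0,0],[0.05,0,0,-0.1,0,0,0]]
  ]
}}

```text
clock: 8.5
tool_pos: [0.403, -0.3983, 0.5022]
tool_rot: [0.077, 3.138, -0.003]
contact_force: [-0.3, 0.2, 0.1]
gripper_width: 0.171
finger_force: 15.0
```

>>> {"fn": "send_rows", "kwargs": {
  "plan": [
    [[0.05,-0.01,0.01,0,0,0,0],[0.05,-0.03,0.03,0,0,0,0],[0.05,-0.05,0.053,0,0,0,0],[0.05,-0.07,0.075,0,0,0,0],[0.05,-0.09,0.096,0,0,0,0]]
  ]
}}

```text
clock: 9.0
tool_pos: [0.4983, -0.305, 0.4986]
tool_rot: [-0.077, -3.139, -0.003]
contact_force: [0.1, -0.9, -1.0]
gripper_width: 0.173
finger_force: 15.0
```

>>> {"fn": "send_rows", "kwargs": {
  "plan": [
    [[0.05,-0.02,0.021,0,0,0,0],[0.05,-0.04,0.042,0,0,0,0],[0.05,-0.06,0.062,0,0,0,0],[0.05,-0.072,0.075,0,0,0,0],[0.05,-0.072,0.075,0,0,0,0]]
  ]
}}

```text
clock: 9.5
tool_pos: [0.5742, -0.2335, 0.4987]
tool_rot: [-0.073, -3.139, -0.003]
contact_force: [-0.3, -0.3, -2.1]
gripper_width: 0.17
finger_force: 15.0
```

>>> {"fn": "send_rows", "kwargs": {
  "plan": [
    [[0.05,0,0,0.01,0,0,0],[0.05,0,0,0.03,0,0,0],[0.05,0,0,0.05,0,0,0],[0.05,0,0,0.06,0,0,0],[0.05,0,0,0.06,0,0,0]]
  ]
}}

```text
clock: 10.0
tool_pos: [0.5715, -0.2361, 0.4384]
tool_rot: [-0.08, -3.137, -0.002]
contact_force: [-0.0, -0.6, -1.1]
gripper_width: 0.173
finger_force: 15.0
```

```bash
python3 - <<'E'
from h import *
np.set_printoptions(precision=4,suppress=True)
s=manip.observe();print(s["tool_pos"],s["tool_rot"],s["finger_force"],s["contact_force"])
a=pic('scene','s5.png'); b=pic('side','d5.png')
cv2.imwrite('pics/m5.png',np.hstack([cv2.resize(a[190:310,275:395],(400,400)),cv2.resize(b[170:290,250:370],(400,400))])[:,:,::-1])
E
```

```text
[ 0.5715 -0.2361  0.4384] [-0.0802 -3.1366 -0.0023] 14.999864101409912 [-0.0371 -0.5692 -1.0861]
```

View pics/m5.png

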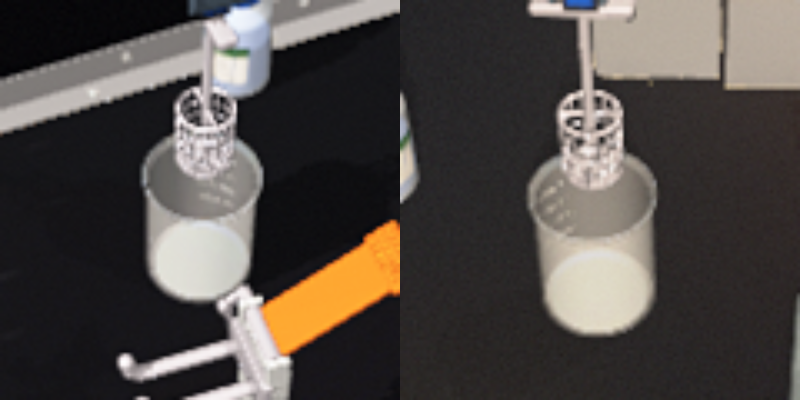

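The cage hangs just over the beaker: its bottom is at (206,165) left and (592,175) right, and the rim centre is at (202,177) and (592,195). I check the offset by projection.

```bash
python3 - <<'E'
from h import *
np.set_printoptions(precision=4,suppress=True)
S=lambda u:(275+.3*u[0],190+.3*u[1]); D=lambda u:(250+.3*(u[0]-400),170+.3*u[1])
print('foot',tri([ray('scene',S((206,165))),ray('side',D((592,175)))]))
print('rim',atz('scene',S((202.5,177)),.092),atz('side',D((591.5,195)),.092))
print('floor',atz('scene',S((202,260)),.003),atz('side',D((598,292)),.003))
# where the foot would be drawn if on the beaker axis
for p in ([.5715,-.236,.110],):print((proj('scene',p)-[275,190])/.3,(proj('side',p)-[250,170])/.3+[400,0])
E
```

```text
foot [ 0.5721 -0.2377  0.104 ]
rim [ 0.5696 -0.2378  0.092 ] [ 0.5693 -0.2363  0.092 ]
floor [ 0.5726 -0.2358  0.003 ] [ 0.5718 -0.236   0.003 ]
[[204.9225 154.914 ]] [[589.7064 170.4649]]
```

>>> {"fn": "send_rows", "kwargs": {
  "plan": [
    [[0.05,0.001,0,0.015,0,0,0],[0.05,0.001,0,0.03,0,0,0],[0.05,0.001,0,0.045,0,0,0],[0.05,0.001,0,0.06,0,0,0],[0.05,0.001,0,0.075,0,0,0]]
  ]
}}

```text
clock: 10.6
tool_pos: [0.5716, -0.2358, 0.3663]
tool_rot: [0.079, 3.138, -0.002]
contact_force: [0.4, -0.1, -1.2]
gripper_width: 0.174
finger_force: 15.0
```

>>> {"fn": "send_rows", "kwargs": {
  "plan": [
    [[0.05,0,0,0.01,0,0,0],[0.05,0,0,0.018,0,0,0],[0.05,0,0,0.022,0,0,0],[0.05,0,0,0.022,0,0,0]]
  ]
}}

```text
clock: 11.0
tool_pos: [0.5715, -0.2355, 0.3433]
tool_rot: [-0.078, -3.14, -0.0]
contact_force: [0.4, 0.7, -0.9]
gripper_width: 0.174
finger_force: 15.0
```

>>> {"fn": "send_rows", "kwargs": {
  "plan": [
    [[0.05,0,0,0.002,0,0,0],[0.05,0,0,0.004,0,0,0],[0.05,0,0,0.004,0,0,0]]
  ]
}}

```text
clock: 11.3
tool_pos: [0.5714, -0.2354, 0.3394]
tool_rot: [0.078, 3.14, 0.0]
contact_force: [-0.1, 0.7, -0.9]
gripper_width: 0.174
finger_force: 15.0
```

Now down in small steps, watching the force; contact is expected near z = 0.331.

>>> {"fn": "send_rows", "kwargs": {
  "plan": [
    [[0.05,0,0,0.002,0,0,0],[0.05,0,0,0.004,0,0,0],[0.05,0,0,0.005,0,0,0],[0.05,0,0,0.005,0,0,0]]
  ]
}}

```text
clock: 11.7
tool_pos: [0.5714, -0.2354, 0.3341]
tool_rot: [-0.078, -3.14, -0.0]
contact_force: [-0.5, 0.2, -0.4]
gripper_width: 0.174
finger_force: 15.0
```

>>> {"fn": "send_rows", "kwargs": {
  "plan": [
    [[0.05,0,0,0.001,0,0,0],[0.05,0,0,0.002,0,0,0],[0.05,0,0,0.002,0,0,0]]
  ]
}}

```text
clock: 12.0
tool_pos: [0.5714, -0.2354, 0.3322]
tool_rot: [-0.078, -3.14, -0.0]
contact_force: [-0.3, -0.1, -1.3]
gripper_width: 0.174
finger_force: 15.0
```

>>> {"fn": "send_rows", "kwargs": {
  "plan": [
    [[0.05,0,0,0.001,0,0,0],[0.05,0,0,0.002,0,0,0],[0.05,0,0,0.002,0,0,0]]
  ]
}}

```text
clock: 12.3
tool_pos: [0.5715, -0.2354, 0.3308]
tool_rot: [0.078, 3.14, -0.0]
contact_force: [-0.9, 0.5, 1.5]
gripper_width: 0.175
finger_force: 15.0
```

```bash
python3 - <<'E'
from h import *
s=manip.observe();print(s["tool_pos"],s["contact_force"])
a=pic('scene','s6.png'); b=pic('side','d6.png')
cv2.imwrite('pics/m6.png',np.hstack([cv2.resize(a[190:310,275:395],(400,400)),cv2.resize(b[170:290,250:370],(400,400))])[:,:,::-1])
E
```

```text
[ 0.57147815 -0.23543538  0.33081863] [-0.88900814  0.53249285  1.4722934 ]
```

View pics/m6.png

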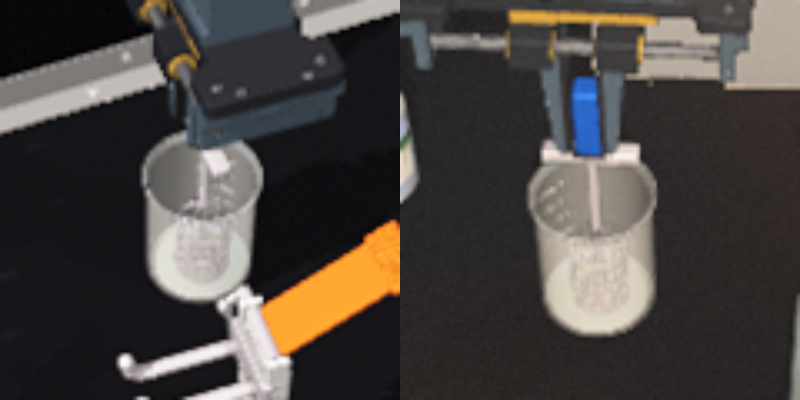

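The cage is inside the beaker, upright and resting on the floor: it shows at (203,245) left and (602,280) right, and the contact force has turned upward at the predicted height. I press 1 mm more to confirm and then release.

>>> {"fn": "send_rows", "kwargs": {
  "plan": [
    [[0.05,0,0,0.001,0,0,0],[0.05,0,0,0.001,0,0,0]]
  ]
}}

```text
clock: 12.6
tool_pos: [0.5716, -0.2354, 0.3308]
tool_rot: [0.078, 3.139, -0.001]
contact_force: [-0.6, 0.8, 7.0]
gripper_width: 0.172
finger_force: 15.0
```

>>> {"fn": "send_rows", "kwargs": {
  "plan": [
    [[0.22,0,0,0,0,0,0],[0.3,0,0,0,0,0,0],[0.45,0,0,0,0,0,0],[0.6,0,0,0,0,0,0],[0.6,0,0,0,0,0,0]]
  ]
}}

```text
clock: 13.1
tool_pos: [0.5714, -0.2355, 0.3291]
tool_rot: [-0.078, -3.14, -0.0]
contact_force: [-0.4, 0.2, -0.1]
gripper_width: 0.532
finger_force: 0.0
```

>>> {"fn": "send_rows", "kwargs": {
  "plan": [
    [[0.6,0,0,0,0,0,0],[0.6,0,0,-0.01,0,0,0],[0.6,0,0,-0.03,0,0,0],[0.6,0,0,-0.06,0,0,0],[0.6,0,0,-0.1,0,0,0]]
  ]
}}

```text
clock: 13.6
tool_pos: [0.5711, -0.2353, 0.4296]
tool_rot: [-0.078, -3.138, -0.002]
contact_force: [0.8, -0.2, 0.4]
gripper_width: 0.602
finger_force: 0.0
```

```bash
python3 - <<'E'
from h import *
s=manip.observe();print(s["clock"],s["tool_pos"],s["contact_force"],s["finger_force"],s["gripper_width"])
a=pic('scene','s7.png'); b=pic('side','d7.png')
cv2.imwrite('pics/m7.png',np.hstack([cv2.resize(a[160:310,260:410],(400,400)),cv2.resize(b[160:310,240:390],(400,400))])[:,:,::-1])
E
```

```text
13.6 [ 0.57113761 -0.23533659  0.429622  ] [ 0.7532349  -0.18925603  0.40339619] 0.0 0.6015801542758838
```

View pics/m7.png

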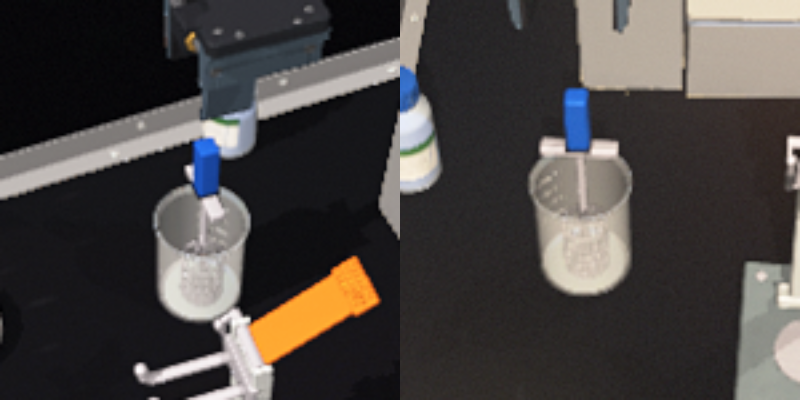

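The basket stands upright and free in the beaker, with its blue handle at (206,168) left and (577,120) right. The keeper is still back and the gripper is clear, so I let it settle briefly and hand in.

>>> {"fn": "send_rows", "kwargs": {
  "plan": [
    [[0.6,0,0,-0.02,0,0,0],[0.6,0,0,-0.02,0,0,0],[0.6,0,0,-0.02,0,0,0]]
  ]
}}

```text
clock: 14.0
tool_pos: [0.5713, -0.2354, 0.4494]
tool_rot: [0.078, 3.14, -0.0]
contact_force: [-0.4, 0.0, -0.2]
gripper_width: 0.599
finger_force: 0.0
```

```bash
python3 -c "
from cell import manip
print(manip.hand_in())"
```

```text
the job is handed in; nothing more can be done
None
```

The job is handed in at about 14 s with no verdict returned; in the last pictures the keeper is at its rear stop, the basket stands released and upright on the beaker's floor, and nothing looks tipped or shoved.

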